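# Seat the proud vial and start the sampler

## Task

One of the six capped vials in the sample rack was not pushed down and stands higher than the rest: press it gently straight down with the fingertips until it sits as deep as the others, without pulling it up. Then start the run by pressing the long bar-shaped key of the keypad gently all the way down with the fingertips, let it spring back and withdraw. Do not touch the other vials or the other two keys, and leave the loose things on the bench where they are.

Things in the scene. Friction and masses are not known exactly. Their poses are not given: they have to be found in the camera images.
- rack: low aluminium sample rack, 124 x 176 mm and 26 mm high, fixed; origin: centre of its underside on the bench, z up. Six vial holes in 2 rows of 3: at x = -26 and +26 mm, y = -52, 0 and +52 mm in its frame
- keypad: low white keypad, 110 x 200 mm, flat top 34 mm above the bench, fixed; origin: centre of its underside. Three plain grey keys stand 12 mm out of its top on a row along its y axis, 60 mm apart, in an order that varies
- vial_a_cap (a point): the vial that stands proud: like the other five (23 mm across, 47 mm tall, aluminium cap) but 14 to 20 mm higher at the start; any of the six holes. Point: centre of its cap's top face, z up; 53 mm above the bench when fully down
- vial_a (a joint): height in m by which that vial is short of fully down: 0 = fully down on its stop, like the others; more = further up. It slides straight down with a steady friction of about 4 N, and stays where it is left
- vial_b_cap (a point): one of the five seated vials, not to be touched: capped amber vial, 23 mm across and 47 mm tall, standing in the rack, cap top about 53 mm above the bench; point: centre of its cap's top face, z up
- vial_b (a joint): height in m of that seated vial above its stop: 0 = fully down
- vial_c_cap (a point): one of the five seated vials, not to be touched: capped amber vial, 23 mm across and 47 mm tall, standing in the rack, cap top about 53 mm above the bench; point: centre of its cap's top face, z up
- vial_c (a joint): height in m of that seated vial above its stop: 0 = fully down
- vial_d_cap (a point): one of the five seated vials, not to be touched: capped amber vial, 23 mm across and 47 mm tall, standing in the rack, cap top about 53 mm above the bench; point: centre of its cap's top face, z up
- vial_d (a joint): height in m of that seated vial above its stop: 0 = fully down
- vial_e_cap (a point): one of the five seated vials, not to be touched: capped amber vial, 23 mm across and 47 mm tall, standing in the rack, cap top about 53 mm above the bench; point: centre of its cap's top face, z up
- vial_e (a joint): height in m of that seated vial above its stop: 0 = fully down
- vial_f_cap (a point): one of the five seated vials, not to be touched: capped amber vial, 23 mm across and 47 mm tall, standing in the rack, cap top about 53 mm above the bench; point: centre of its cap's top face, z up
- vial_f (a joint): height in m of that seated vial above its stop: 0 = fully down
- key_bar_top (a point): the start key: long narrow bar, 50 mm along x by 18 mm along y; point: centre of its top face, z up, x and y as the keypad's; 46 mm above the bench when up
- key_bar (a joint): travel of that key in m: 0 = up, 0.006 = fully down; a spring returns it (about 1 N to start it, 5 N fully down)
- key_square_top (a point): square key, 26 x 26 mm, not to be touched; point: centre of its top face, z up, x and y as the keypad's; 46 mm above the bench when up
- key_square (a joint): travel of that key in m: 0 = up, 0.006 = fully down; a spring returns it (about 1 N to start it, 5 N fully down)
- key_round_top (a point): round key, 28 mm across, not to be touched; point: centre of its top face, z up, x and y as the keypad's; 46 mm above the bench when up
- key_round (a joint): travel of that key in m: 0 = up, 0.006 = fully down; a spring returns it (about 1 N to start it, 5 N fully down)
- jar: closed jar with blue lid, 54 mm across, 60 mm tall, standing on the bench; origin: centre of its underside; loose, to be left alone
- spanner: open-ended spanner 140 mm long lying on the bench along its x axis; origin: about its middle, on the bench; loose, to be left alone
- beaker: empty glass beaker, 64 mm across, 65 mm tall; origin: centre of its underside; loose, to be left alone
- spare_vial: spare capped vial standing on the bench by itself, 23 mm across, 47 mm tall; origin: centre of its underside; loose, to be left alone

How it is judged:
By the outcome, as a careful person would: the job done as asked, in the order asked, and still so for the second after the job is handed in, with the robot touching nothing.
It also fails if it takes over 42 s, if anything falls off the work surface, if the arm or the gripper's body presses on something with over 40 N, if the wrist force passes 120 N, or if a joint passes its speed limit or range.

## Robot

A 6-joint arm with a two-finger parallel gripper is mounted at the origin on the work surface. World frame = base frame: x ahead of the robot, y to its left, z up, the work surface at z = 0. Lengths are in m, angles in rad, forces in N, time in s.
With the tool pointing down it reaches from about 0.35 to 0.975 m from the base axis. Payload 4.9 kg.
Tool frame: the origin (TCP) lies at the very end of the fingers, on their centre line; the grasp point (between the pads) lies arm.grip_point_offset behind it (arm.grip_point_offset is the distance from the TCP to the grasp point, in m); z points along the fingers, y is the line along which they close (so a half turn about z gives the same grasp; the last joint's range is limited). The gripper opens to 85 mm and grips with 20 to 120 N. Pads are 22 mm wide; open, the fingers measure 114 mm over their backs; the gripper's body (76 mm by 85 mm) begins 54 mm behind the grasp point. The pads swing forward as they close: fully open they stand 13 mm farther back than shut.
Start: joints at [1.139, 0.053, 1.613, -0, 1.476, -0.119], TCP at [0.192, 0.595, 0.231] pointing down, gripper open.
Joint ranges: [-3.01, 3.01], [-1.01, 2.22], [0.06, 2.58], [-1.02, 4.17], [0.09, 2.62], [-3.14, 3.14]. Speed limits (rad/s): [2.57, 2.57, 3.14, 3.14, 3.14, 3.14].

## Interface

Orientations are given as a rotation vector (axis times angle).
In Python, from plant import arm gives the robot as it stands.
- The arm moves only by the tool jog_arm, never from a script. Its argument "steps" is one flat list of numbers, 5 for each row, row after row: the shift along the tool's x, y, z in m, then the turn about the tool's z in rad, then the finger opening in m, from 0 to 0.0854. In form: [dx, dy, dz, twist, grip, dx, dy, dz, twist, grip, ...]. A call has 1 to 5 rows; each row shifts and turns the commanded pose from where the row before left it, along the tool's axes as they then stand; what a row does not reach is not made up. A row lasts 1/8 s, in which the tool goes at most 62.5 mm and 10.7 degrees, less where a joint would pass 70% of its speed; a pose out of reach is approached as far as the arm can. A call is refused whole if a number of a shift passes 0.0625 or a number of a turn 0.188, either way. A call with a gripper value outside its range is refused whole. The fingers move at their own pace and stop on an object; the grip force is fixed at half the most. Time passes only in rows, so rows that do not move let the fingers close. It gives the time, the measured TCP pose, the force, the opening and the grip force at its end, in the units of the state.
- arm.state(): the state, without advancing time (a new reading comes with each control period).
- arm.camera(name): name is "scene" or "top" or "wrist"; returns a dict with "frame" (384x512x3 uint8, blue, green, red), "K" (3x3 intrinsics, pixels), "R" (3x3) and "t" (3): a world point X has camera coordinates R X + t. Camera axes: x right, y down, z forward; pixel columns grow to the right and rows downward; lengths in m; the calibration is good to about 2 mm. A picture is of the moment at which its call begins. There is no depth.
- arm.sign_off(): hands the job in; it is judged then, once.
Trained networks look in the newest picture that a camera, given by its name, has taken for a name from the list of things; names that differ only in an ending like _2 or _b are one class to them, and where a whole thing is asked for, a point or a joint stands for the part that bears it (a point fixed in the world has none). Each returns a list of dicts, best first, with "score" (0 to 1); they miss things now and then, are a little off and sometimes report something else, mostly with a low value. They report only what shows in the picture. A call takes as long as a camera call.
- arm.regions_of(target, camera): "region" (384x512 bool, what is visible of it) and "position" ([column, row] in pixels, amid what is visible of it).
- arm.tip_of(target, camera): "position" ([column, row] in pixels: a listed point, or the origin of a listed thing).
The state is a dict: "clock": time; "qpos": joint angles; "qvel": joint speeds; "tau": joint torques, N m; "eef_pos": TCP position; "ee_rot": TCP orientation; "wrist_force": force on the tool from outside, world axes, zero at the start; "moment": the same for the moment, N m; "finger_gap": finger opening in m; "grip_force": force on a finger pad.
Only numpy, scipy, OpenCV 4.12 (cv2) and the standard library are available. Lean on these libraries where they do the work, as an engineer would, in place of code of your own. Each camera call takes 0.05 s, during which the arm holds its last target. There are 200 camera calls.

## Working session

There is one attempt and no reset: what is moved stays moved. The work goes in short steps, Python scripts to look and compute and a tool call to move; the robot and the scene stay as the last step left them, time stands still between calls to the robot, and variables do not carry over. Pictures are saved under pics/ and viewed, at most 10 in all, crops included, and the job is handed in when it is done.

Besides the shell and the picture viewer there is one more tool, called after ">>>" by a JSON object that holds its "op" and its "data", one argument or row to a line. jog_arm: Moves the arm, as the interface text tells. Its arguments: {"type":"object","properties":{"steps":{"type":"array"}},"required":["steps"]}

```bash
mkdir -p pics; ls; cat > h.py <<'E'
import numpy as np, cv2
from plant import arm
def P(c): return c["K"]@np.hstack([c["R"],np.reshape(c["t"],(3,1))])
def tri(ca,a,cb,b):
    X=cv2.triangulatePoints(P(ca),P(cb),np.float64(a).reshape(2,1),np.float64(b).reshape(2,1));return (X[:3]/X[3]).ravel()
def onz(c,p,z):
    d=c["R"].T@np.linalg.inv(c["K"])@np.r_[p,1];o=-c["R"].T@c["t"];return o+d*(z-o[2])/d[2]
E
python3 - <<'E'
from h import *
C={}
for n in("scene","top"):
    c=C[n]=arm.camera(n); cv2.imwrite(f"pics/{n}0.png",c["frame"])
    print(n,(-c["R"].T@c["t"]).round(3))
    for t in("rack","keypad","vial_a_cap","key_bar_top","key_square_top","key_round_top"):
        for d in arm.tip_of(t,n)[:7 if 'vial' in t else 2]:
            print(t,round(d["score"],2),np.round(d["position"],1),onz(c,d["position"],.053 if 'vial' in t else .046 if 'key_' in t else 0).round(3))
s=arm.state();print(s["clock"],s["eef_pos"],s["ee_rot"],s["wrist_force"],arm.grip_point_offset)
E
```

```text
pics
scene [ 1.035 -0.221  0.742]
rack 0.94 [159.8 232.4] [ 0.525 -0.175  0.   ]
keypad 0.6 [313.1 178.3] [0.518 0.145 0.   ]
vial_a_cap 0.75 [184.  203.9] [ 0.52  -0.121  0.053]
vial_a_cap 0.57 [321.4 160.5] [0.522 0.155 0.053]
vial_a_cap 0.17 [145.3 208.7] [ 0.503 -0.188  0.053]
key_bar_top 0.76 [292.7 167.2] [0.511 0.099 0.046]
key_square_top 0.54 [344.2 157.5] [0.527 0.204 0.046]
key_round_top 0.55 [320.3 162.7] [0.521 0.154 0.046]
top [0.36  0.007 1.039]
rack 0.79 [335.2 208.8] [ 0.523 -0.191  0.   ]
keypad 0.98 [182.4 209.1] [0.518 0.163 0.   ]
key_bar_top 0.61 [211.8 211.7] [0.506 0.091 0.046]
key_square_top 0.61 [157.7 202.4] [0.526 0.212 0.046]
0.7 [0.19232907 0.59467765 0.2313463 ] [4.89358767e-01 3.10320366e+00 1.14080639e-04] [-0.67250668 -0.48945487  0.55242034] 0.0187
```

```bash
python3 -c "
import cv2,numpy as np
a=[cv2.imread(f'pics/{n}0.png') for n in('scene','top')]
cv2.imwrite('pics/both.png',cv2.resize(np.vstack(a),(784,1176))[:600]) if 0 else None"
```

```text
(no output)
```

View pics/scene0.png

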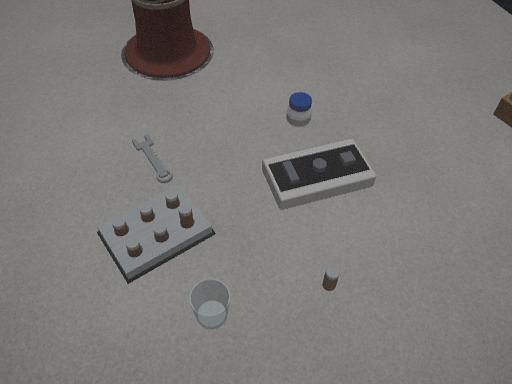

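View pics/top0.png

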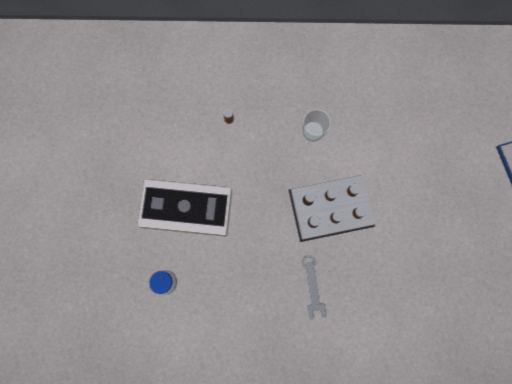

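The scene picture shows the proud vial at about (186,208), the rack's right-hand near corner; in top it is at (309,200). The bar key is at (291,171) in scene and (211,208) in top. Next I move towards the keypad with the fingers shut, for wrist views.

>>> {"op": "jog_arm", "data": {
  "steps": [-0.036,-0.035,0,0,0,-0.036,-0.035,0,0,0,-0.036,-0.035,0,0,0,-0.036,-0.035,0,0,0,-0.036,-0.035,0,0,0]
}}

```text
clock: 1.32
eef_pos: [0.3103, 0.3714, 0.2315]
ee_rot: [0.489, 3.103, 0.001]
wrist_force: [0.5, -0.5, -1.4]
finger_gap: -0.0001
grip_force: 0.0
```

>>> {"op": "jog_arm", "data": {
  "steps": [-0.036,-0.035,0,0,0,-0.036,-0.035,0,0,0,-0.036,-0.035,0,0,0,-0.036,-0.035,0,0,0,0,0,0,0,0]
}}

```text
clock: 1.95
eef_pos: [0.4048, 0.1929, 0.2316]
ee_rot: [0.498, 3.101, -0.0]
wrist_force: [-0.4, 0.8, 0.4]
finger_gap: -0.0002
grip_force: 0.0
```

```bash
python3 - <<'E'
from h import *
import pickle
c=arm.camera("wrist");cv2.imwrite("pics/w1.png",c["frame"]);pickle.dump(c,open("w1.pkl","wb"))
print((-c["R"].T@c["t"]).round(3),c["R"].round(2).tolist())
for t in("key_bar_top","key_square_top","key_round_top","keypad","rack","vial_a_cap"):
  for d in arm.tip_of(t,"wrist")[:3]:
    print(t,round(d["score"],2),np.round(d["position"],1),onz(c,d["position"],.053 if 'vial' in t else .046 if 'key_' in t else 0).round(3))
s=arm.state();print(s["clock"],s["eef_pos"],s["ee_rot"],s["wrist_force"])
E
```

```text
[0.328 0.218 0.375] [[0.31, 0.95, 0.0], [0.9, -0.3, 0.32], [0.3, -0.1, -0.95]]
key_bar_top 0.75 [209.7 269.5] [0.514 0.094 0.046]
key_square_top 0.57 [307.4 250.7] [0.526 0.214 0.046]
key_round_top 0.4 [247.9 108.5] [0.349 0.2   0.046]
keypad 0.63 [254.  242.3] [0.519 0.148 0.   ]
rack 0.57 [ 40.9 306.7] [ 0.522 -0.177  0.   ]
vial_a_cap 0.91 [ 49.  348.1] [ 0.555 -0.145  0.053]
2.3 [0.40319327 0.19619183 0.23127127] [-4.86151762e-01 -3.10363262e+00 -1.10339884e-04] [-0.30427811 -0.03517887  0.51727393]
```

View pics/w1.png

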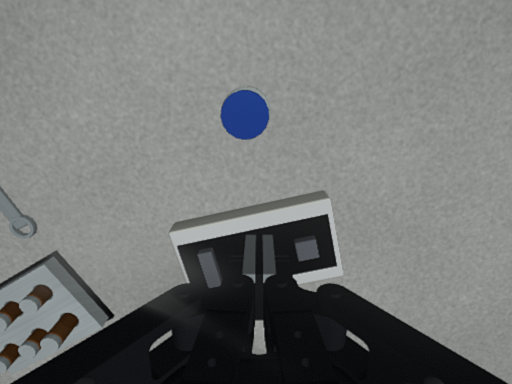

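The first wrist picture shows the bar key at (209,268), the square key at (307,249), and the proud vial at the left edge, around (62,330). I'll move over each target for clear second views.

>>> {"op": "jog_arm", "data": {
  "steps": [-0.037,-0.028,0,0,0,-0.037,-0.028,0,0,0,-0.037,-0.028,0,0,0,0,0,0,0,0]
}}

```text
clock: 2.8
eef_pos: [0.4843, 0.08, 0.2312]
ee_rot: [-0.493, -3.102, 0.001]
wrist_force: [-0.9, 0.4, -0.0]
finger_gap: -0.0002
grip_force: 0.0
```

```bash
python3 - <<'E'
from h import *
import pickle
c=arm.camera("wrist");cv2.imwrite("pics/w2.png",c["frame"]);pickle.dump(c,open("w2.pkl","wb"))
for t in("key_bar_top","key_square_top","key_round_top"):
  for d in arm.tip_of(t,"wrist")[:3]:
    print(t,round(d["score"],2),np.round(d["position"],1),onz(c,d["position"],.053 if 'vial' in t else .046 if 'key_' in t else 0).round(3))
s=arm.state();print(s["clock"],s["eef_pos"],s["ee_rot"])
E
```

```text
key_square_top 0.74 [388.7 159.8] [0.526 0.213 0.046]
key_round_top 0.89 [332.  174.4] [0.523 0.151 0.046]
3.0 [0.48290481 0.0822559  0.23120511] [-4.86596991e-01 -3.10330726e+00 -3.14846194e-04]
```

>>> {"op": "jog_arm", "data": {
  "steps": [-0.02,-0.046,0,0,0,-0.02,-0.046,0,0,0,-0.02,-0.046,0,0,0,-0.02,-0.046,0,0,0,0,0,0,0,0]
}}

```text
clock: 3.62
eef_pos: [0.5029, -0.1198, 0.2314]
ee_rot: [0.493, 3.103, -0.0]
wrist_force: [-0.7, 0.2, -0.1]
finger_gap: -0.0001
grip_force: 0.0
```

```bash
python3 - <<'E'
from h import *
import pickle
c=arm.camera("wrist");cv2.imwrite("pics/w3.png",c["frame"]);pickle.dump(c,open("w3.pkl","wb"))
for t in("vial_a_cap","rack"):
  for d in arm.tip_of(t,"wrist")[:8]:
    print(t,round(d["score"],2),np.round(d["position"],1),onz(c,d["position"],.053 if 'vial' in t else 0).round(3))
s=arm.state();print(s["clock"],s["eef_pos"],s["ee_rot"])
E
```

```text
vial_a_cap 0.62 [266.7 201.7] [ 0.547 -0.125  0.053]
rack 0.96 [220.  183.9] [ 0.526 -0.179  0.   ]
rack 0.52 [241.6 157.4] [ 0.502 -0.142  0.   ]
3.775 [ 0.50283256 -0.11710762  0.23125813] [-4.86845457e-01 -3.10346285e+00 -8.78204990e-04]
```

View pics/w2.png

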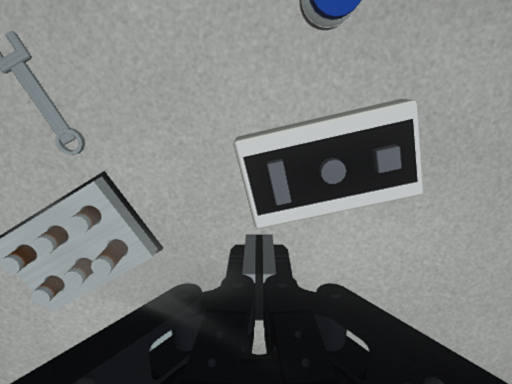

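View pics/w3.png

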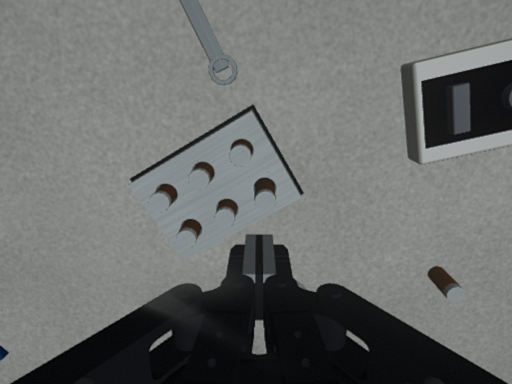

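In w2, the proud vial's cap is about (101,265) and the bar's top centre about (280,182), with the round key beside it and the square key at the far end. In w3, the proud cap is about (266,200) and the bar is at (460,108). Next I enlarge these and triangulate.

```bash
cat >> h.py <<'E'
def multi(obs):
    A=[];
    for c,p in obs:
        M=P(c); A+= [(p[0]*M[2]-M[0])/c["K"][0,0],(p[1]*M[2]-M[1])/c["K"][0,0]]
    v=np.linalg.svd(np.array(A))[2][-1];X=v[:3]/v[3]
    return X,[(lambda q:(q[:2]/q[2]-p).round(1))(P(c)@np.r_[X,1]) for c,p in obs]
E
python3 - <<'E'
from h import *
import pickle
w=[pickle.load(open(f"w{i}.pkl","rb")) for i in(1,2,3)]
sc=arm.camera("scene");tp=arm.camera("top")
pickle.dump((sc,tp),open("st.pkl","wb"))
for n,o in{"vialw":[(w[0],(49,348)),(w[1],(101,265)),(w[2],(266.7,201.7))],
"vials":[(w[1],(101,265)),(w[2],(266.7,201.7)),(sc,(184.5,206))],
"bar":[(w[0],(209.7,269.5)),(w[1],(280,182)),(w[2],(460,108))],
"bars":[(w[1],(280,182)),(w[2],(460,108)),(sc,(292,169)),(tp,(211.8,209))]}.items():
    X,r=multi(o);print(n,X.round(4),r)
def crop(f,x,y,w,h,k): return cv2.resize(f[y:y+h,x:x+w],None,fx=k,fy=k,interpolation=cv2.INTER_CUBIC)
a=crop(w[1]["frame"],0,180,160,130,2.5);b=crop(w[2]["frame"],130,100,160,130,2.5)
d=crop(w[1]["frame"],240,130,100,90,2.5);e=crop(w[2]["frame"],410,60,100,90,2.5);g=crop(sc["frame"],100,180,120,90,2.5)
r=np.zeros((550,800,3),np.uint8);r[:325,:400]=a;r[:325,400:]=b;r[325:,:250]=d;r[325:,250:500]=e;r[325:,500:800]=g
cv2.imwrite("pics/crop.png",np.clip(r*1.4,0,255).astype(np.uint8))
E
```

```text
vialw [ 0.5391 -0.1225  0.0723] [array([-0.4, -1.7]), array([-0.1,  2.8]), array([ 0.5, -0.9])]
vials [ 0.5384 -0.1236  0.0704] [array([-0.4,  1.6]), array([-0.7, -1.9]), array([0.7, 0.3])]
bar [0.5145 0.094  0.044 ] [array([ 0.1, -0.7]), array([-0.7,  0.4]), array([0.6, 0.3])]
bars [0.5136 0.0938 0.0449] [array([-1., -0.]), array([ 0.8, -0.5]), array([-1.2,  0.5]), array([-1. , -0.5])]
```

View pics/crop.png

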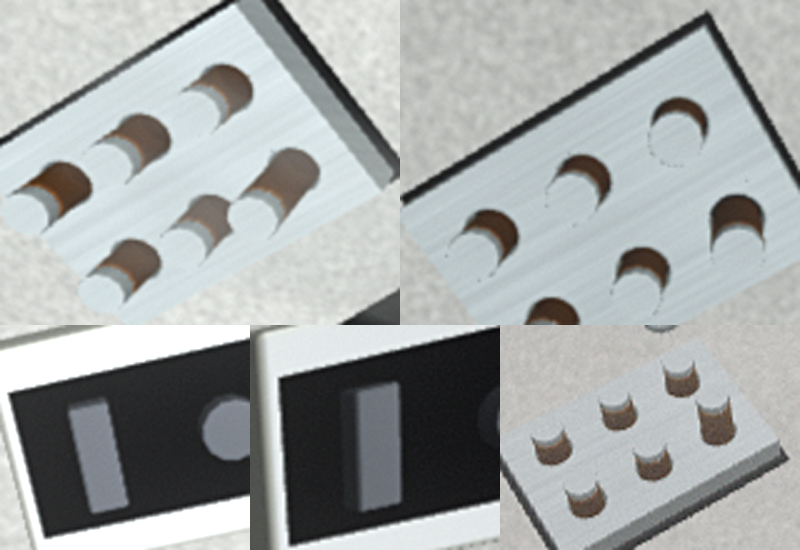

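The crop pins the proud cap's face at w2 (101.6,265.6), w3 (264.8,197.2) and scene (186.2,206.8). The bar top is at w2 (280,183) and w3 (462,108.8). The other five vials stand level.

```bash
python3 - <<'E'
from h import *
import pickle
w=[pickle.load(open(f"w{i}.pkl","rb")) for i in(1,2,3)];sc,tp=pickle.load(open("st.pkl","rb"))
for n,o in{"vial":[(w[1],(101.6,265.6)),(w[2],(264.8,197.2))],"vials":[(w[1],(101.6,265.6)),(w[2],(264.8,197.2)),(sc,(186.2,206.8))],
"bar":[(w[0],(209.7,269.5)),(w[1],(280,183)),(w[2],(462,108.8))],
"bars":[(w[1],(280,183)),(w[2],(462,108.8)),(sc,(292,169)),(tp,(211.8,209))],
"far mid":[(w[1],(200/2.5,180+116/2.5-0+0)),(w[2],(130+235/2.5,100+200/2.5))]}.items():
    X,r=multi(o);print(n,X.round(4),r)
# seated caps from w3 at z=.053 (lattice check)
for q in [(678,138),(577,200),(477,256),(637,292)]: print(onz(w[2],(130+(q[0]-400)/2.5,100+q[1]/2.5),.053).round(4))
X=onz(w[2],(264.8,197.2),.070);print(X)
s=arm.state();R=cv2.Rodrigues(np.array(s["ee_rot"]))[0];p=np.array(s["eef_pos"]);print(p,s["clock"])
print("to vial",R.T@(np.array([X[0],X[1],.10])-p)); print(R.round(3).tolist())
E
```

```text
vial [ 0.5376 -0.1241  0.0673] [array([-0.4, -1. ]), array([0.4, 1.1])]
vials [ 0.5376 -0.1232  0.068 ] [array([ 0. , -0.9]), array([1.3, 1. ]), array([-0.8, -0.1])]
bar [0.5147 0.0943 0.0457] [array([0.3, 0.2]), array([-0.2, -0. ]), array([-0.1, -0.2])]
bars [0.5141 0.0938 0.0466] [array([-0.8, -0.2]), array([-0.1, -0.6]), array([-1. ,  0.1]), array([-1.1, -0.8])]
far mid [ 0.5122 -0.1701  0.0077] [array([2. , 6.2]), array([-2.2, -6.6])]
[ 0.4893 -0.1347  0.053 ]
[ 0.5015 -0.1848  0.053 ]
[ 0.5118 -0.2361  0.053 ]
[ 0.5499 -0.1751  0.053 ]
[ 0.53541846 -0.12391183  0.07      ]
[ 0.50290859 -0.11692985  0.23132252] 3.875
to vial [-0.03308356  0.00324841  0.13132467]
[[-0.952, 0.305, 0.0], [0.305, 0.952, 0.0], [-0.0, 0.0, -1.0]]
```

The vial is at (0.538, −0.124), top ≈0.068, consistent with the lattice of the seated caps. The bar is at (0.5145, 0.094), top ≈0.046. I'll go above the vial first.

>>> {"op": "jog_arm", "data": {
  "steps": [-0.0356,0.0039,0,0,0,0,0,0.0487,0,0,0,0,0.0487,0,0,0,0,0.0486,0,0,0,0,0,0,0]
}}

```text
clock: 4.5
eef_pos: [0.5345, -0.1232, 0.0807]
ee_rot: [-0.485, -3.094, -0.003]
wrist_force: [0.2, 0.1, 1.3]
finger_gap: -0.0003
grip_force: 0.0
```

```bash
python3 - <<'E'
from h import *
c=arm.camera("wrist");s=arm.camera("scene")
f=cv2.resize(c["frame"][140:340,150:370],None,fx=1.8,fy=1.8);g=cv2.resize(s["frame"][140:260,100:230],None,fx=3,fy=3)
cv2.imwrite("pics/a4.png",np.hstack([f,g]));t=arm.state();print(t["eef_pos"],t["wrist_force"],t["clock"])
E
```

```text
[ 0.53865793 -0.12515689  0.08653963] [ 0.28645968 -0.5950943   0.33616383] 4.6
```

View pics/a4.png

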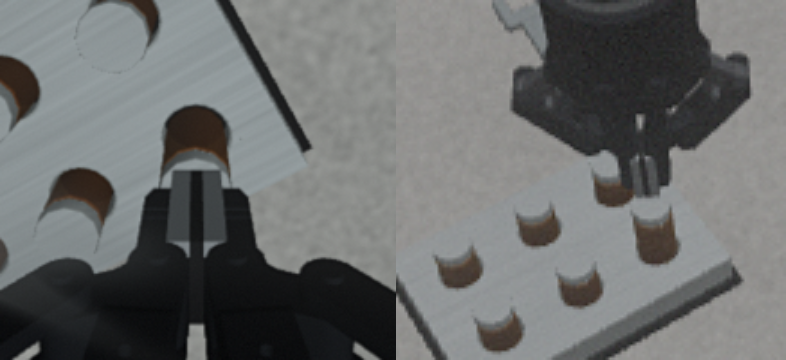

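The fingertips are centred over the proud vial in both views, at wrist crop (196,200) and scene crop (650,190), with about 15 mm of clearance. Descending slowly.

>>> {"op": "jog_arm", "data": {
  "steps": [0,0,0.004,0,0,0,0,0.004,0,0,0,0,0.004,0,0,0,0,0.004,0,0,0,0,0.004,0,0]
}}

```text
clock: 5.22
eef_pos: [0.5381, -0.1259, 0.0656]
ee_rot: [-0.489, -3.103, 0.0]
wrist_force: [-2.4, 0.3, 3.5]
finger_gap: -0.0
grip_force: 2.1
```

>>> {"op": "jog_arm", "data": {
  "steps": [0,0,0.002,0,0,0,0,0.002,0,0,0,0,0.002,0,0,0,0,0.001,0,0,0,0,0,0,0]
}}

```text
clock: 5.85
eef_pos: [0.5381, -0.1258, 0.0582]
ee_rot: [0.489, 3.103, -0.0]
wrist_force: [-0.4, -0.1, 1.2]
finger_gap: -0.0002
grip_force: 1.2
```

>>> {"op": "jog_arm", "data": {
  "steps": [0,0,0.001,0,0,0,0,0.001,0,0,0,0,0.001,0,0,0,0,0.001,0,0,0,0,0.001,0,0]
}}

```text
clock: 6.48
eef_pos: [0.5381, -0.1258, 0.0533]
ee_rot: [0.489, 3.103, -0.0]
wrist_force: [-0.8, -0.5, 3.9]
finger_gap: -0.0
grip_force: 1.9
```

>>> {"op": "jog_arm", "data": {
  "steps": [0,0,0.0005,0,0,0,0,0.0005,0,0,0,0,0,0,0]
}}

```text
clock: 6.85
eef_pos: [0.5382, -0.1259, 0.053]
ee_rot: [-0.489, -3.103, 0.0]
wrist_force: [-3.3, 0.2, 7.5]
finger_gap: -0.0002
grip_force: 3.7
```

>>> {"op": "jog_arm", "data": {
  "steps": [0,0,0.0005,0,0,0,0,0.0005,0,0,0,0,0,0,0]
}}

```text
clock: 7.22
eef_pos: [0.5383, -0.1259, 0.053]
ee_rot: [-0.489, -3.103, 0.0]
wrist_force: [-5.9, -0.1, 12.0]
finger_gap: -0.0001
grip_force: 6.3
```

The vial is on its stop: z is steady at 0.053 while the force rises to 12 N. Lifting off and taking a check picture.

>>> {"op": "jog_arm", "data": {
  "steps": [0,0,-0.003,0,0,0,0,-0.01,0,0,0,0,-0.03,0,0,0,0,-0.05,0,0,0,0,0,0,0]
}}

```text
clock: 7.85
eef_pos: [0.5411, -0.1268, 0.1497]
ee_rot: [0.488, 3.094, -0.003]
wrist_force: [-0.1, -0.7, 0.9]
finger_gap: 0.0001
grip_force: 0.0
```

>>> {"op": "jog_arm", "data": {
  "steps": [0.018,0.0404,0,0,0,0.018,0.0404,0,0,0,0.018,0.0404,0,0,0,0.018,0.0404,0,0,0,0.0177,0.0405,0,0,0]
}}

```text
clock: 8.48
eef_pos: [0.5138, 0.0955, 0.1432]
ee_rot: [-0.489, -3.102, 0.0]
wrist_force: [0.9, -0.2, 0.1]
finger_gap: -0.0001
grip_force: 0.0
```

>>> {"op": "jog_arm", "data": {
  "steps": [0,0,0.04,0,0,0,0,0.02,0,0,0,0,0,0,0,0,0,0,0,0]
}}

```text
clock: 8.98
eef_pos: [0.5152, 0.094, 0.0848]
ee_rot: [0.49, 3.103, 0.0]
wrist_force: [-0.4, 0.7, 0.2]
finger_gap: 0.0003
grip_force: 0.0
```

```bash
python3 - <<'E'
from h import *
c=arm.camera("wrist");s=arm.camera("scene")
g=cv2.resize(s["frame"][180:280,90:220],(390,300));h=cv2.resize(s["frame"][100:220,250:380],(390,300));f=cv2.resize(c["frame"][140:340,150:370],(390,300))
cv2.imwrite("pics/a5.png",np.vstack([np.hstack([f,g]),np.hstack([h,h*0])]));t=arm.state();print(t["eef_pos"],t["wrist_force"],t["clock"])
R=cv2.Rodrigues(np.array(t["ee_rot"]))[0];print(R.T@(np.array([.5145,.094,.046])-t["eef_pos"]))
E
```

```text
[0.51580636 0.09399596 0.08562731] [ 1.10923114 -0.07972333 -0.28614287] 9.075
[ 0.00132762 -0.00043058  0.03962427]
```

View pics/a5.png

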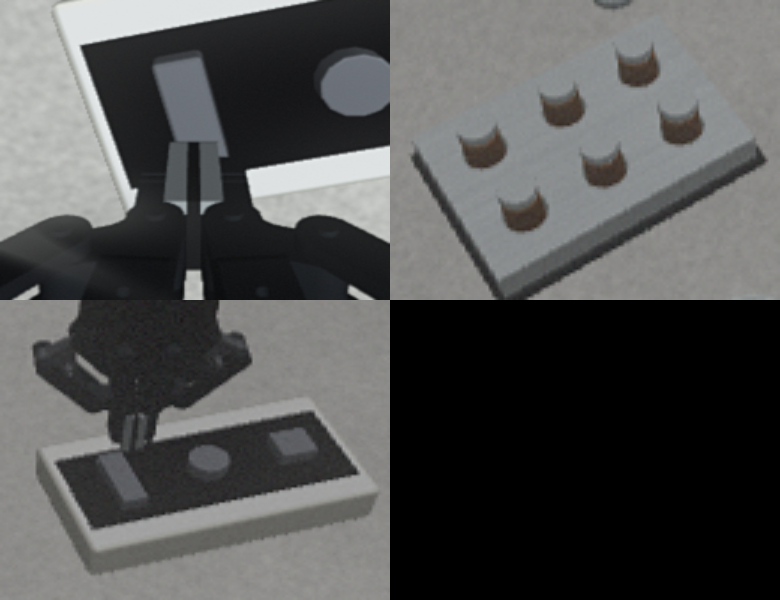

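All six vials are now level. The fingertips are over the bar key, with the round key well clear. Lowering gently.

>>> {"op": "jog_arm", "data": {
  "steps": [0,0,0.012,0,0,0,0,0.012,0,0,0,0,0.006,0,0,0,0,0.003,0,0,0,0,0,0,0]
}}

```text
clock: 9.7
eef_pos: [0.5147, 0.0941, 0.051]
ee_rot: [-0.489, -3.103, 0.0]
wrist_force: [0.2, 0.9, -1.2]
finger_gap: 0.0
grip_force: 0.0
```

>>> {"op": "jog_arm", "data": {
  "steps": [0,0,0.0025,0,0,0,0,0.0025,0,0,0,0,0.002,0,0,0,0,0.002,0,0,0,0,0.0015,0,0]
}}

```text
clock: 10.32
eef_pos: [0.5151, 0.0941, 0.0411]
ee_rot: [0.489, 3.103, 0.0]
wrist_force: [-2.0, 0.0, 4.4]
finger_gap: -0.0002
grip_force: 2.0
```

>>> {"op": "jog_arm", "data": {
  "steps": [0,0,0.0005,0,0,0,0,0.0005,0,0,0,0,0,0,0]
}}

```text
clock: 10.7
eef_pos: [0.5151, 0.0941, 0.0401]
ee_rot: [0.489, 3.103, 0.0]
wrist_force: [-1.4, -0.2, 4.7]
finger_gap: 0.0002
grip_force: 2.4
```

>>> {"op": "jog_arm", "data": {
  "steps": [0,0,0.0005,0,0,0,0,0.0005,0,0,0,0,0,0,0]
}}

```text
clock: 11.08
eef_pos: [0.5151, 0.0942, 0.0399]
ee_rot: [-0.489, -3.103, 0.0]
wrist_force: [-3.7, -0.9, 10.0]
finger_gap: 0.0004
grip_force: 5.2
```

The key is bottomed at 0.040 with 10 N. I release it slowly, then withdraw.

>>> {"op": "jog_arm", "data": {
  "steps": [0,0,-0.003,0,0,0,0,-0.004,0,0,0,0,-0.01,0,0,0,0,-0.04,0,0,0,0,-0.06,0,0]
}}

```text
clock: 11.7
eef_pos: [0.5127, 0.094, 0.1544]
ee_rot: [-0.489, -3.097, 0.002]
wrist_force: [0.3, 0.2, -0.4]
finger_gap: 0.0002
grip_force: 0.0
```

>>> {"op": "jog_arm", "data": {
  "steps": [0.05,0.02,-0.04,0,0,0.05,0.02,0,0,0,0.03,0,0,0,0,0,0,0,0,0,0,0,0,0,0]
}}

```text
clock: 12.32
eef_pos: [0.4066, 0.1696, 0.1931]
ee_rot: [0.49, 3.103, -0.0]
wrist_force: [-0.6, -0.7, -0.0]
finger_gap: -0.0001
grip_force: 0.0
```

```bash
python3 - <<'E'
from h import *
s=arm.camera("scene");cv2.imwrite("pics/end.png",cv2.resize(s["frame"],(768,576)));t=arm.state();print(t["eef_pos"],t["wrist_force"],t["clock"])
E
```

```text
[0.4067757  0.16950284 0.19307814] [ 0.04821046 -0.11291493 -0.96655644] 12.375
```

View pics/end.png

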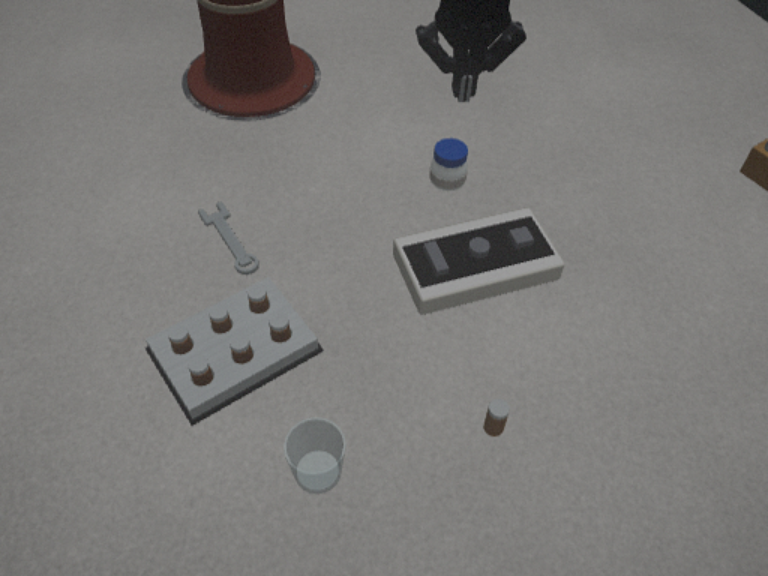

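The final picture shows all six vials level (the pressed one at about (280,328)), the bar key up again at (437,257), the loose things unmoved and the arm clear.

```bash
python3 -c "
from plant import arm
print(arm.sign_off())"
```

```text
the job is handed in; nothing more can be done
None
```

The proud vial was pressed down level with the others, then the bar key was pressed fully and sprang back; the arm is clear, nothing else was moved, and the job was handed in at about 12.4 s.

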